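# Slide the heavy battery box home into its charging dock

### The arm

A 6-joint arm with a two-finger parallel gripper is mounted at the origin on the work surface. World frame = base frame: x ahead of the robot, y to its left, z up, the work surface at z = 0. Lengths are in mm, angles in rad, forces in N, time in s.
With the tool pointing down it reaches from about 350 to 850 mm from the base axis. Payload 8.1 kg.
Tool frame: the origin (TCP) lies at the very end of the fingers, on their centre line; the grasp point (between the pads) lies 19 mm behind it; z points along the fingers, y is the direction in which the jaws open and shut (so a half turn about z gives the same grasp; the last joint's range is limited). The gripper opens to 93 mm and grips with 3 to 60 N. Pads are 15 mm wide; open, the fingers measure 128 mm over their backs; the gripper's body (75 mm by 188 mm) begins 65 mm behind the grasp point.
Start: joints at [-1.266, 0.13, 1.488, -0, 1.523, -0.085], TCP at [228.022, -554.988, 218.635] pointing down, gripper open.
Joint ranges: [-2.96, 2.96], [-0.89, 2.26], [0.02, 2.5], [-1.34, 4.48], [0, 2.73], [-2.66, 2.66]. Speed limits (rad/s): [2.39, 2.39, 2.79, 3.14, 3.14, 3.14].

### API

Orientations are given as a unit quaternion [w, x, y, z].
In Python, from station import bot gives the robot as it stands. The module is installed in compiled form; this text tells all that it offers.
- The arm moves only by the tool send_rows, never from a script. Its argument "moves" is a list of rows, each a list of 7 numbers: the shift along the tool's x, y, z in m, then the turn, a rotation vector about the tool's x, y, z in units of 10 degrees (1.0 is 10 degrees), then the closure in counts, from 0 (fully open) to 255 (shut). In form: [[x, y, z, ax, ay, az, fingers], ...]. A call has 1 to 10 rows; each row shifts and turns the commanded pose from where the row before left it, along the tool's axes as they then stand; what a row does not reach is not made up. A row lasts 1/8 s, in which the tool goes at most 62.5 mm and 10.7 degrees, less where a joint would pass 70% of its speed; a pose out of reach is approached as far as the arm can. A call is refused whole if a number of a shift passes 0.0625 or a number of a turn 1, either way. A call with a gripper value outside its range is refused whole. The fingers move at their own pace and stop on an object; "grip_force" is the grip in N (left out, the last holds). Time passes only in rows, so rows that do not move let the fingers close. It gives the time, the measured TCP pose, the force and the opening at its end, in the units of the state.
- bot.get_obs(): the state, without advancing time (a new reading comes with each control period).
- bot.camera(name): name is "scene" or "top" or "wrist"; returns a dict with "color" (420x560x3 uint8, blue, green, red), "fx", "fy", "cx", "cy" (pixels), "rvec" (rotation vector, rad) and "tvec" (3), from world to camera coordinates, as OpenCV has them; the wrist camera has in their place "tool_from_camera" (4x4, takes a point from camera to tool coordinates, whose origin is the TCP and whose axes are the flange's). Camera axes: x right, y down, z forward; pixel columns grow to the right and rows downward; lengths in mm; the calibration is good to about 2 mm. A picture is of the moment at which its call begins: read the wrist's pose just before it. There is no depth.
- bot.finish_job(): hands the job in, once; it reports no verdict.
The state is a dict: "clock": time; "joint_pos": joint angles; "joint_velocities": joint speeds; "joint_efforts": joint torques, N m; "tcp_pos": TCP position; "eef_rot": TCP orientation; "force": force on the tool from outside, world axes, zero at the start; "moment": the same for the moment, N m; "gripper_width": finger opening in mm.
Only numpy, scipy, OpenCV 4.12 (cv2) and the standard library are available. Lean on these libraries where they do the work, as an engineer would, in place of code of your own. Each camera call takes 0.05 s, during which the arm holds its last target. There are 200 camera calls.

### The job

Push the heavy battery box across the bench into its charging dock until it sits fully home, square against the dock's end stop, then move the robot clear. It is tall and tips easily, so push it low, at the foot of the box on the step side, and keep it upright and on the bench the whole way: do not grip, lift or carry it. Leave the bottle, the jar and the disc cutter alone.

Things in the scene. Friction and masses are not known exactly. Their poses are not given: they have to be found in the camera images.
- battery: battery box, loose, about 1.6 kg, top-heavy; sliding it takes about 7 to 14 N. Origin: centre of its underside; x = the way it enters the dock, z up. Black base 130 (x) x 120 (y) x 40 (z) mm; on it, from x = -5 to +65 mm, a grey tower with blue band, 116 mm wide, to 200 mm high. Behind the tower the base is a bare step 60 mm deep, 40 mm high. Starts 160-250 mm short of home, turned up to 0.25 rad
- battery_push (a point): middle of the box's back face below the step (yellow stripe), the place to push: 65 mm behind the box's origin, 20 mm above the bench; axes as the box. Pushed high on the tower instead, the box tips forward
- battery_handle (a point): middle of the black carrying handle on top of the tower (not to be used), 30 mm ahead of the box's origin, 225 mm above the bench
- dock: charging dock, fixed. Origin: on the bench (yellow patch), exactly where the box's origin lies when home; x = direction of entry; the home box has the dock's axes. Two guide rails 22 mm high, inner faces at y = +-70 mm (10 mm play each side of the box), from x = -20 to +65 mm; blue lead-ins flare outward from there back to x = -65 mm, mouth about 170 mm wide
- dock_stop (a point): middle of the face of the dock's end stop, an aluminium bar 150 mm wide and 50 mm high, which the box's front must meet: 65 mm ahead of the dock's origin, 25 mm above the bench. A black charger housing, 60 mm high, stands behind it
- bottle: amber bottle with white cap, 56 mm diameter, 130 mm high, loose bystander; origin at the centre of its underside
- jar: clear jar with blue lid, 64 mm diameter, 75 mm high, loose bystander; origin at the centre of its underside
- cutter: round steel film cutter, 72 mm diameter and 24 mm high, with a black knob to 46 mm; loose bystander; origin at the centre of its underside
Things that resemble listed ones, but are neither listed nor needed, are in the scene too. Leave any turquoise look-alike of the battery alone.

How it is judged:
By the outcome, as a careful person would: the job done as asked, in the order asked, and still so for the second after the job is handed in, with the robot touching nothing.
It also fails if it takes over 48 s, if anything falls off the work surface, if the arm or the gripper's body presses on something with over 40 N, if the wrist force passes 120 N, or if a joint passes its speed limit or range.

## Working session

There is one attempt and no reset: what is moved stays moved. The work goes in short steps, Python scripts to look and compute and a tool call to move; the robot and the scene stay as the last step left them, time stands still between calls to the robot, and variables do not carry over. Pictures are saved under pics/ and viewed, about 8 in all and at most 12, crops included, and the job is handed in when it is done.

Besides the shell and the picture viewer there is one more tool, called as a command line: name --pt "numbers of a row" for each row, then --argument value for the rest. send_rows: Moves the arm, as the interface text tells. Its arguments: {"type":"object","properties":{"moves":{"type":"array","items":{"type":"array","items":{"type":"number"}}},"grip_force":{"type":"number"}},"required":["moves"]}

```bash
mkdir -p pics; cat > h.py <<'E'
import numpy as np, cv2
from station import bot
def P(c,pts):
    K=np.array([[c['fx'],0,c['cx']],[0,c['fy'],c['cy']],[0,0,1.]])
    return cv2.projectPoints(np.array(pts,float).reshape(-1,3),np.array(c['rvec'],float),np.array(c['tvec'],float),K,None)[0].reshape(-1,2)
def back(c,u,v,z):
    R=cv2.Rodrigues(np.array(c['rvec'],float))[0]; t=np.array(c['tvec'],float).ravel()
    d=R.T@np.array([(u-c['cx'])/c['fx'],(v-c['cy'])/c['fy'],1]); o=-R.T@t
    return o+d*(z-o[2])/d[2]
E
python3 - <<'E'
from h import *
o=bot.get_obs();print(o)
for n in('top','scene'):
    c=bot.camera(n);cv2.imwrite(f'pics/{n}0.png',c['color']);np.save(f'{n}0.npy',{k:v for k,v in c.items()},allow_pickle=True)
    print(n,c['fx'],c['cx'],c['cy'],c['rvec'],c['tvec'])
E
```

```text
{'clock': 0.0, 'joint_pos': array([-1.26637797e+00,  1.31162010e-01,  1.48924678e+00,  3.64715491e-07,
        1.52299216e+00, -8.54090867e-02]), 'joint_velocities': array([-1.47131140e-03,  1.15140377e-05,  6.26778405e-04, -1.67100926e-04,
       -1.27888904e-03, -9.89932583e-04]), 'joint_efforts': array([ 3.18329359e-03, -5.59841073e+01, -4.91757524e+01,  7.71065452e-02,
        3.59418208e-02, -1.32793002e-04]), 'tcp_pos': array([ 227.86620044, -554.44730053,  217.60478716]), 'eef_rot': array([-8.98750264e-04,  9.81063984e-01,  1.93681804e-01, -9.86293601e-05]), 'force': array([-0.47821732, -0.27779237,  0.31301112]), 'moment': array([ 0.06958596, -0.02395443, -0.04153551]), 'gripper_width': 93.12367533161252}
top 528.3356334527278 289.095648371451 205.71164628036348 [ 2.06428112 -2.15581139  0.24126965] [ -32.62928406  631.27020023 1293.05941385]
scene 407.733205939734 281.14483219582524 216.3235823212641 [ 0.94603974  2.64869241 -0.83992961] [ 480.48211863 -183.25167042 1619.27648976]
```

View pics/top0.png

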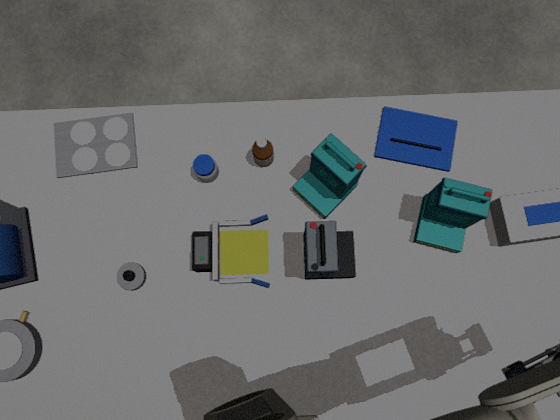

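View pics/scene0.png

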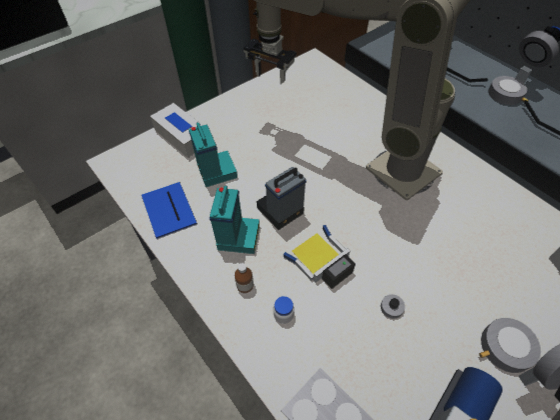

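The top view shows the dock around (243,252), opening to the right. The grey battery is around (328,250) with its step on the right, and a turquoise look-alike is close by at (330,178). I'll zoom in to get corner positions.

```bash
python3 - <<'E'
import cv2
im=cv2.imread('pics/top0.png')[170:310,180:380]
cv2.imwrite('pics/z.png',cv2.resize(cv2.convertScaleAbs(im,alpha=1.5,beta=25),None,fx=4,fy=4,interpolation=cv2.INTER_CUBIC))
E
```

```text
(no output)
```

View pics/z.png

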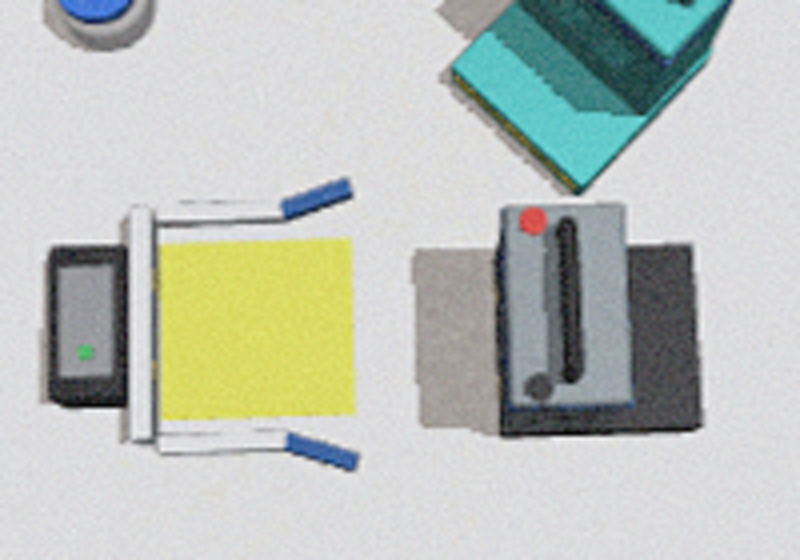

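```bash
python3 - <<'E'
from h import *
c=np.load('top0.npy',allow_pickle=True).item()
def f(l,z): 
    return np.array([back(c,180+(x+.5)/4-.5,170+(y+.5)/4-.5,z)[:2] for x,y in l])
for n,l,z in [('tower',[(502,206),(625,205),(632,404),(509,406)],200),('step rear L/R, front R',[(693,243),(703,427),(502,437)],40),('patch',[(160,243),(351,238),(356,413),(162,419)],1),('bar R face',[(155,206),(155,440)],50),('rail tops inner end',[(284,219),(288,432),(158,432),(158,222)],22),('leadend',[(351,195),(353,470)],22),('turq corner',[(580,190),(452,70)],40)]:
    p=f(l,z);print(n,p.round(1).tolist(),'mean',p.mean(0).round(1),'sides',np.linalg.norm(np.diff(p,axis=0),axis=1).round(1), 'ang',np.arctan2(*np.diff(p,axis=0).T[::-1]).round(3))
E
```

```text
tower [[562.3, -93.4], [559.8, -164.5], [445.2, -161.2], [447.1, -91.6]] mean [ 503.6 -127.7] sides [ 71.1 114.7  69.7] ang [-1.605  3.113  1.544]
step rear L/R, front R [[562.7, -223.8], [443.3, -221.8], [442.5, -92.9]] mean [ 482.9 -179.5] sides [119.5 128.9] ang [3.125 1.577]
patch [[584.7, 128.1], [582.6, 0.1], [465.5, 0.9], [467.1, 128.6]] mean [525.   64.4] sides [128.  117.  127.7] ang [-1.587  3.135  1.558]
bar R face [[600.4, 125.1], [449.4, 127.3]] mean [524.9 126.2] sides [151.] ang [3.127]
rail tops inner end [[593.5, 43.3], [453.2, 44.7], [456.9, 128.8], [595.1, 126.7]] mean [524.7  85.9] sides [140.3  84.1 138.2] ang [ 3.132  1.527 -0.015]
leadend [[607.8, -1.5], [427.0, 3.5]] mean [517.4   1. ] sides [180.8] ang [3.114]
turq corner [[601.1, -152.2], [685.8, -72.0]] mean [ 643.5 -112.1] sides [116.7] ang [0.758]
```

Dock origin is about (525,63) with yaw 1.557. The battery origin is about (503.5,-158) with yaw 1.55, so it's 220 mm short of home, 19 mm off line and nearly square. The measured sides come out at 70x115 and 120x129, which fits the given sizes. I'll push with both fingers half closed for two contacts about ±38 mm apart, tool x along the dock x. First I turn and travel.

send_rows --pt "0 0 0 0 0 -0.96 90" --pt "0 0 0 0 0 -0.96 90" --pt "0 0 0 0 0 -0.96 90" --pt "0 0 0 0 0 -0.96 90" --pt "0 0 0 0 0 -0.95 90" --pt "0 0 0 0 0 -0.95 90" --pt "0 0 0 0 0 -0.95 90"

```text
clock: 0.98
tcp_pos: [227.9, -554.7, 218.0]
eef_rot: [-0.0, 0.71, 0.704, 0.0]
force: [-0.3, -0.6, -0.1]
gripper_width: 60.2
```

send_rows --pt "0.05 0.033 0 0 0 0 90" --pt "0.05 0.033 0 0 0 0 90" --pt "0.05 0.033 0 0 0 0 90" --pt "0.05 0.033 0 0 0 0 90" --pt "0.05 0.033 0 0 0 0 90" --pt "0.047 0.033 0 0 0 0 90" --pt "0.0 0.035 0 0 0 0 90" --pt "0.0 0.038 0 0 0 0 90" --pt "0 0 0 0 0 0 90"

```text
clock: 2.1
tcp_pos: [504.2, -260.8, 217.4]
eef_rot: [-0.001, 0.711, 0.703, -0.0]
force: [0.0, -0.2, 0.5]
gripper_width: 60.6
```

send_rows --pt "0 0 0.05 0 0 0 90" --pt "0 0 0.05 0 0 0 90" --pt "0 0 0.05 0 0 0 90" --pt "0 0 0.03 0 0 0 90" --pt "0 0 0.017 0 0 0 90" --pt "0 0 0.008 0 0 0 90" --pt "0 0 0 0 0 0 90"

```text
clock: 2.98
tcp_pos: [503.2, -262.0, 14.2]
eef_rot: [0.0, 0.712, 0.702, 0.0]
force: [0.6, 0.5, 0.5]
gripper_width: 60.4
```

```bash
python3 - <<'E'
from h import *
a=bot.camera('scene')['color'][130:320,180:400];w=bot.camera('wrist');t=bot.camera('top')['color'][150:310,180:480]
print(np.round(w['tool_from_camera'],2))
A=cv2.resize(a,(400,345));B=cv2.resize(w['color'],(400,300))[:255];T=cv2.resize(t,(480,256))
im=np.zeros((600,800,3),np.uint8);im[:345,:400]=A;im[:255,400:]=B;im[345:,:480]=T[:255]
cv2.imwrite('pics/d1.png',im)
E
```

```text
[[  -0.     -0.97   -0.24   66.95]
 [   1.     -0.      0.      0.41]
 [  -0.     -0.24    0.97 -165.81]
 [   0.      0.      0.      1.  ]]
```

View pics/d1.png

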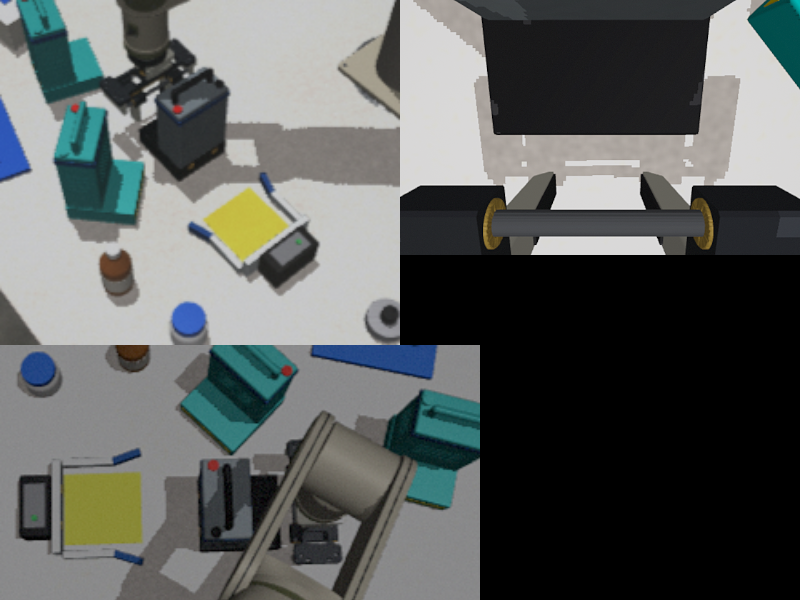

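The wrist view shows the box's back edge from (496,134) to (698,133), square to the fingers and centred on them. The wrist camera sits 67 mm ahead of the TCP at about 180 mm height, close to the tower. I'll lean the hand back 12° so only the fingertips touch, low on the back face.

send_rows --pt "0.006 0 0 0 0 0 90" --pt "0.006 0 0 0 0.6 0 90" --pt "0 0 0 0 0.6 0 90" --pt "0 0 0 0 0 0 90" --pt "0 0 0 0 0 0 90"

```text
clock: 3.75
tcp_pos: [503.1, -249.6, 13.6]
eef_rot: [-0.073, 0.708, 0.698, 0.074]
force: [-0.1, -0.3, -0.5]
gripper_width: 60.1
```

send_rows --pt "0.005 0 0.001 0 0 0 90" --pt "0.005 0 0.001 0 0 0 90" --pt "0.005 0 0.001 0 0 0 90" --pt "0.005 0 0.001 0 0 0 90" --pt "0.004 0 0.001 0 0 0 90" --pt "0.004 0 0.001 0 0 0 90"

```text
clock: 4.5
tcp_pos: [503.9, -222.4, 14.0]
eef_rot: [-0.072, 0.708, 0.699, 0.074]
force: [-0.1, -6.8, -0.5]
gripper_width: 60.4
```

send_rows --pt "0.006 0.001 0.0012 0 0 0 90" --pt "0.006 0.001 0.0013 0 0 0 90" --pt "0.006 0.0011 0.0013 0 0 0 90" --pt "0.006 0.0011 0.0013 0 0 0 90" --pt "0.006 0.0011 0.0013 0 0 0 90" --pt "0.006 0.0011 0.0013 0 0 0 90" --pt "0.006 0.0011 0.0013 0 0 0 90" --pt "0.006 0.0011 0.0013 0 0 0 90"

```text
clock: 5.5
tcp_pos: [513.1, -173.5, 13.9]
eef_rot: [-0.072, 0.708, 0.699, 0.074]
force: [-2.4, -7.3, 0.4]
gripper_width: 60.3
```

```bash
python3 - <<'E'
from h import *
w=bot.camera('wrist');c=bot.camera('top');np.save('top1.npy',c,allow_pickle=True);t=c['color'][170:310,180:380]
im=np.zeros((600,800,3),np.uint8);im[:420,:600]=cv2.resize(cv2.convertScaleAbs(t,alpha=1.5,beta=25),None,fx=3,fy=3,interpolation=cv2.INTER_CUBIC)
im[420:,:240]=cv2.resize(w['color'],(240,180))
cv2.imwrite('pics/d2.png',im)
E
```

```text
(no output)
```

View pics/d2.png

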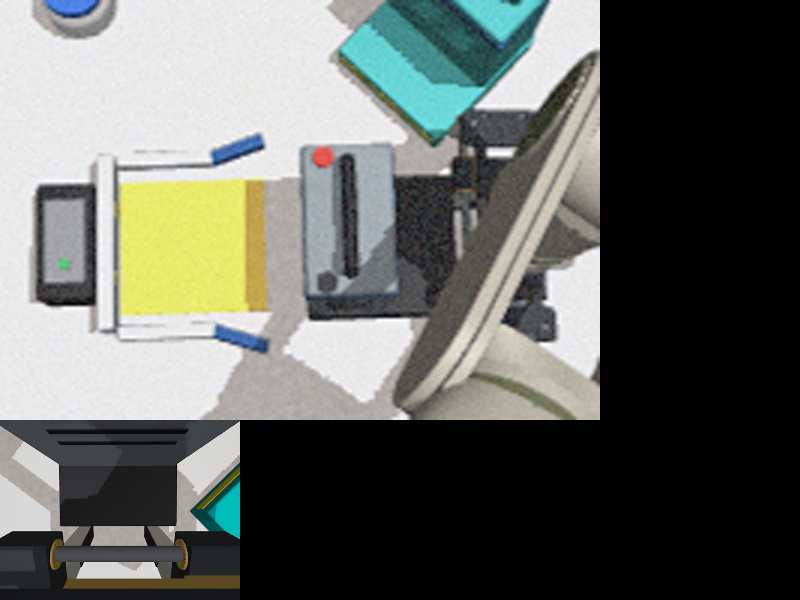

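The top view shows the box square, tower centre at about (297,243) full-frame, which is 57 mm forward and about 8 mm across. The wrist view still has it centred on the fingers. Continuing the diagonal, then straight.

send_rows --pt "0.006 0.0011 0.0013 0 0 0 90" --pt "0.006 0.0011 0.0013 0 0 0 90" --pt "0.006 0.0011 0.0013 0 0 0 90" --pt "0.006 0.0011 0.0013 0 0 0 90" --pt "0.006 0.0011 0.0013 0 0 0 90" --pt "0.006 0.0011 0.0013 0 0 0 90" --pt "0.006 0.0011 0.0013 0 0 0 90" --pt "0.006 0.0011 0.0013 0 0 0 90" --pt "0.006 0 0.0013 0 0 0 90"

```text
clock: 6.72
tcp_pos: [523.0, -118.4, 13.9]
eef_rot: [-0.072, 0.708, 0.699, 0.074]
force: [-0.7, -8.4, 2.1]
gripper_width: 60.1
```

```bash
python3 - <<'E'
from h import *
w=bot.camera('wrist');c=bot.camera('top');np.save('top1.npy',c,allow_pickle=True);t=c['color'][170:310,180:380]
im=np.zeros((600,800,3),np.uint8);im[:420,:600]=cv2.resize(cv2.convertScaleAbs(t,alpha=1.5,beta=25),None,fx=3,fy=3,interpolation=cv2.INTER_CUBIC)
im[420:,:240]=cv2.resize(w['color'],(240,180))
cv2.imwrite('pics/d3.png',im)
E
```

```text
(no output)
```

View pics/d3.png

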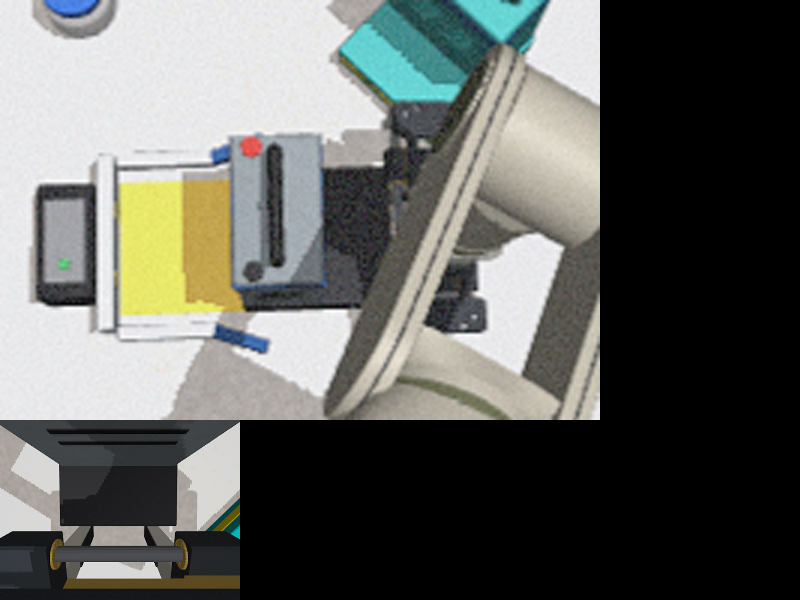

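```bash
python3 - <<'E'
from h import *
c=np.load('top1.npy',allow_pickle=True).item()
for l,z in [([(231,136),(322,134),(325,285),(234,290)],200),([(388,167),(246,308)],40)]:
    p=np.array([back(c,180+(x+.5)/3-.5,170+(y+.5)/3-.5,z)[:2] for x,y in l]);print(p.round(1).tolist(),p.mean(0).round(1),np.arctan2(*np.diff(p,axis=0).T[::-1]).round(3))
E
```

```text
[[581.5, 17.9], [580.1, -52.3], [463.6, -49.5], [462.8, 19.3]] [522.  -16.2] [-1.591  3.118  1.582]
[[581.0, -110.1], [464.0, 17.5]] [522.5 -46.3] [2.313]
```

The box origin is about (522,-46), within 2 mm of the dock line and square. About 109 mm remain, so I'll push straight and slow down before the stop.

send_rows --pt "0.006 0 0.0013 0 0 0 90" --pt "0.006 0.0003 0.0013 0 0 0 90" --pt "0.006 0.0003 0.0013 0 0 0 90" --pt "0.006 0.0003 0.0013 0 0 0 90" --pt "0.006 0 0.0013 0 0 0 90" --pt "0.006 0 0.0013 0 0 0 90" --pt "0.006 0 0.0013 0 0 0 90" --pt "0.006 0 0.0013 0 0 0 90" --pt "0.006 0 0.0013 0 0 0 90" --pt "0.006 0 0.0013 0 0 0 90"

```text
clock: 8.07
tcp_pos: [524.9, -57.0, 13.8]
eef_rot: [-0.072, 0.708, 0.699, 0.074]
force: [0.8, -8.4, 3.3]
gripper_width: 60.2
```

send_rows --pt "0.006 0 0.0013 0 0 0 90" --pt "0.006 0 0.0013 0 0 0 90" --pt "0.006 0 0.0013 0 0 0 90" --pt "0.005 0 0.001 0 0 0 90" --pt "0.004 0 0.0008 0 0 0 90" --pt "0.003 0 0.0006 0 0 0 90"

```text
clock: 8.82
tcp_pos: [525.3, -26.3, 13.8]
eef_rot: [-0.072, 0.708, 0.699, 0.074]
force: [-0.2, -8.1, 3.1]
gripper_width: 60.3
```

send_rows --pt "0.003 0 0.0006 0 0 0 90" --pt "0.002 0 0.0004 0 0 0 90" --pt "0.002 0 0.0004 0 0 0 90" --pt "0.002 0 0.0004 0 0 0 90" --pt "0.002 0 0.0004 0 0 0 90" --pt "0.001 0 0.0002 0 0 0 90"

```text
clock: 9.57
tcp_pos: [525.4, -14.0, 13.8]
eef_rot: [-0.072, 0.708, 0.699, 0.074]
force: [0.3, -8.6, 2.5]
gripper_width: 60.4
```

send_rows --pt "0.001 0 0.0002 0 0 0 90" --pt "0.001 0 0.0002 0 0 0 90" --pt "0.001 0 0.0002 0 0 0 90"

```text
clock: 9.95
tcp_pos: [525.4, -11.0, 13.9]
eef_rot: [-0.072, 0.708, 0.699, 0.074]
force: [0.4, -9.0, 3.1]
gripper_width: 59.9
```

send_rows --pt "0.001 0 0.0002 0 0 0 90" --pt "0.001 0 0.0002 0 0 0 90"

```text
clock: 10.2
tcp_pos: [525.4, -8.9, 13.9]
eef_rot: [-0.072, 0.708, 0.699, 0.074]
force: [-0.7, -7.8, 1.8]
gripper_width: 60.1
```

send_rows --pt "0.001 0 0.0002 0 0 0 90" --pt "0.001 0 0.0002 0 0 0 90"

```text
clock: 10.45
tcp_pos: [525.6, -7.9, 13.9]
eef_rot: [-0.071, 0.708, 0.699, 0.074]
force: [-0.2, -14.2, 2.3]
gripper_width: 60.2
```

The force is rising, so the front has met the stop. A little more push will square both corners.

send_rows --pt "0.001 0 0.0002 0 0 0 90" --pt "0 0 0 0 0 0 90"

```text
clock: 10.7
tcp_pos: [525.7, -7.7, 13.9]
eef_rot: [-0.071, 0.708, 0.699, 0.073]
force: [-0.7, -16.6, 2.0]
gripper_width: 60.4
```

send_rows --pt "0.0007 0 0.0001 0 0 0 90" --pt "0 0 0 0 0 0 90"

```text
clock: 10.95
tcp_pos: [525.7, -7.7, 14.0]
eef_rot: [-0.07, 0.708, 0.699, 0.073]
force: [-0.5, -20.0, 0.7]
gripper_width: 60.2
```

send_rows --pt "-0.003 0 -0.0006 0 0 0 90" --pt "-0.008 0 -0.0017 0 0 0 90" --pt "-0.015 0 -0.0031 0 0 0 90" --pt "-0.02 0 -0.004 0 0 0 90" --pt "-0.015 0 -0.003 0 0 0 90" --pt "0.0 0 -0.03 0 0 0 90" --pt "0.01 0 -0.05 0 0 0 90" --pt "0.01 0 -0.05 0 0 0 90" --pt "0.01 0 -0.05 0 0 0 90" --pt "0.01 0 -0.05 0 0 0 90"

```text
clock: 12.2
tcp_pos: [523.5, -75.5, 247.8]
eef_rot: [-0.073, 0.708, 0.698, 0.074]
force: [0.8, -0.1, 0.1]
gripper_width: 60.3
```

send_rows --pt "-0.04 -0.04 -0.02 0 0 0 90" --pt "-0.05 -0.05 0 0 0 0 90" --pt "-0.05 -0.05 0 0 0 0 90" --pt "-0.04 -0.04 0 0 0 0 90" --pt "0 0 0 0 0 0 90" --pt "0 0 0 0 0 0 90"

```text
clock: 12.95
tcp_pos: [353.2, -241.7, 230.9]
eef_rot: [-0.073, 0.708, 0.698, 0.075]
force: [0.1, 0.8, 0.3]
gripper_width: 59.9
```

```bash
python3 - <<'E'
from h import *
c=bot.camera('top');np.save('top1.npy',c,allow_pickle=True);t=c['color'][170:310,180:380];a=bot.camera('scene')['color'][140:320,200:400]
im=np.zeros((600,800,3),np.uint8);im[:420,:600]=cv2.resize(cv2.convertScaleAbs(t,alpha=1.5,beta=25),None,fx=3,fy=3,interpolation=cv2.INTER_CUBIC)
im[420:,600:]=a
im[420:,:240]=cv2.resize(c['color'],(240,180))
cv2.imwrite('pics/d4.png',im);print(bot.get_obs()['force'])
E
```

```text
[0.29698159 0.13428357 0.19578017]
```

View pics/d4.png

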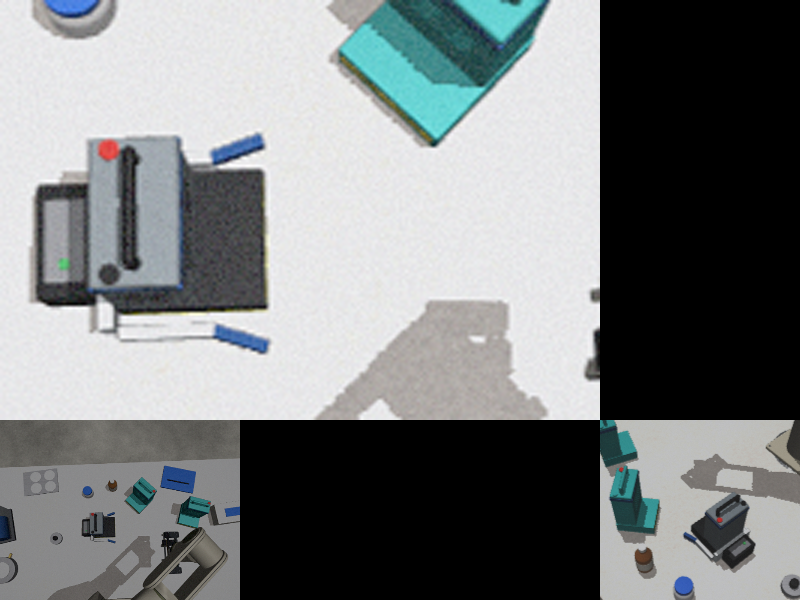

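```bash
python3 - <<'E'
from h import *
c=np.load('top1.npy',allow_pickle=True).item()
for l,z in [([(88,138),(180,136),(184,287),(90,291)],200),([(264,169),(267,307)],40)]:
    p=np.array([back(c,180+(x+.5)/3-.5,170+(y+.5)/3-.5,z)[:2] for x,y in l]);print(p.round(1).tolist(),p.mean(0).round(1),np.arctan2(*np.diff(p,axis=0).T[::-1]).round(3))
print(bot.finish_job())
E
```

```text
[[584.7, 128.1], [583.2, 57.2], [466.7, 57.0], [466.7, 127.9]] [525.3  92.6] [-1.592 -3.139  1.57 ]
[[583.9, -2.1], [464.1, -0.4]] [524.   -1.3] [3.128]
the job is handed in; nothing more can be done
None
```

The battery box is in its charging dock, against the end stop, and the job is handed in. It took about 13 s of robot time.

- **How it was pushed:** I used two half-closed fingertips about 14 mm above the bench on the back face of the step, with the hand leaned back 12° to stay clear of the tower. A slight diagonal took out the 19 mm sideways offset, then I pushed straight in. Sliding took about 7–9 N.
- **End stop:** Contact showed as the force rising to 20 N while the box stopped moving.
- **Last picture:** The box was upright, with its origin at about (525, 63–64) mm. I measured the dock at about (525, 62–64) mm. The box's back edge ran at 3.128 rad and the stop face at 3.127 rad, so it sits square.
- **Bystanders and robot:** The bottle, jar, cutter and turquoise look-alikes looked undisturbed, judged by eye only. The robot was clear of everything, with the wrist force near 0 N.
- **Disagreement:** The individual tower edges scatter by about 0.02 rad, which is at the level of picking pixels by hand. No check failed.

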